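# Refit the shaker platform and lock it with its spring clip

### The arm

A 6-joint arm with a two-finger parallel gripper is mounted at the origin on a cart in front of the work surface, level with it; the furniture and walls round the work are solid. World frame = base frame: x ahead of the robot, y to its left, z up, the work surface at z = 0. Lengths are in mm, angles in rad, forces in N, time in s.
With the tool pointing down it reaches from about 375 to 900 mm from the base axis. Payload 3.1 kg.
Tool frame: the origin (TCP) lies between the finger pads; the fingertips stand 19 mm ahead of it and the grasp point (between the pads) is the TCP; z points along the fingers, y is the line along which they close (so a half turn about z gives the same grasp; the last joint's range is limited). The gripper opens to 85 mm and grips with 20 to 120 N. Pads are 22 mm wide; open, the fingers measure 114 mm over their backs; the gripper's body (76 mm by 85 mm) begins 54 mm behind the grasp point. The pads swing forward as they close: fully open they stand 13 mm farther back than shut.
Start: joints at [-1.298, 0.527, 1.433, -0, 1.181, -0.178], TCP at [272.322, -562.528, 250.31] pointing down, gripper open.
Joint ranges: [-3.08, 3.08], [-0.75, 2.2], [0.22, 2.44], [-1.43, 4.57], [0, 2.65], [-2.85, 2.85]. Speed limits (rad/s): [2.79, 2.79, 3.14, 3.14, 3.14, 3.14].

### API

Orientations are given as a unit quaternion [x, y, z, w].
In Python, from workcell import sensors, vision, ticket gives the robot as it stands.
- The arm moves only by the tool step_arm, never from a script. Its argument "deltas" is a list that holds one entry, the list of rows, each a list of 4 numbers: the shift along the tool's x, y, z in mm, then the turn about the tool's z in degrees. A call has 1 to 12 rows; each row is the pose to reach, as a shift and turn from the pose commanded when the call began, along the tool's axes at that moment; what a row does not reach only later rows make up. A row lasts 1/10 s, in which the tool goes at most 50 mm and 8.59 degrees, less where a joint would pass 70% of its speed; a pose out of reach is approached as far as the arm can. A call with a gripper value outside its range is refused whole. "gripper" is the opening, from -1 (shut) to 1 (fully open), set as the call begins (left out, the last holds). The fingers move at their own pace and stop on an object; "squeeze" is the grip in N (left out, the last holds). Time passes only in rows, so rows that repeat a pose let the fingers close. It gives the time, the measured TCP pose, the force, the opening and the grip force at its end, in the units of the state.
- sensors.sense(): the state, without advancing time (a new reading comes with each control period).
- vision.snapshot(name): name is "scene" or "top"; returns (picture, depth): 420x560x3 uint8, red, green, blue; 420x560 float32, mm along the optical axis (not along the pixel's ray), 0 where there is no reading.
- vision.calibration(name): a dict with "vfov" (degrees; the focal length in pixels is half the picture's height over the tangent of half this angle, whatever the lens; pixels are square), "cx", "cy" (the principal point, pixels), "position" and "orientation" of the camera in the world. Camera axes: x right, y up, looking along -z (the intrinsics and any distortion apply to the point x, -y, -z); pixel columns grow to the right and rows downward; lengths in mm; the calibration is good to about 2 mm. A picture is of the moment at which its call begins. calibration takes no time and is no camera call.
- ticket.job_done(): hands the job in; it is judged then, once.
The state is a dict: "t": time; "joints": joint angles; "joint_velocities": joint speeds; "joint_efforts": joint torques, N m; "eef_pos": TCP position; "tool_rot": TCP orientation; "contact_force": force on the tool from outside, world axes, zero at the start; "torque": the same for the moment, N m; "gripper_width": finger opening in mm; "finger_force": force on a finger pad.
Only numpy, scipy, OpenCV 4.12 (cv2) and the standard library are available. Lean on these libraries where they do the work, as an engineer would, in place of code of your own. Each camera call takes 0.05 s, during which the arm holds its last target. There are 200 camera calls.

### The job

Put the sample platform back on the shaker: lower its hub over the drive stud until it lies flat on the carriage, mats running along the guide rods. Then take the red-handled hairpin clip and push its straight leg through the cross hole in the stud, above the hub, just until the bent leg snaps over the stud and rests closed behind its bulge, and let go. The carriage floats between its end buffers while the drive is off, so feel for the snap, never force the clip or ram it on too far, and leave everything else on the bench where it is.

Things in the scene. Friction and masses are not known exactly. Their poses are not given: they have to be found in the camera images.
- shaker: Reciprocating bench shaker, fixed to the bench: white housing 236 x 176 mm, 38 mm high, two steel guide rods along its x in aluminium end blocks (tops 58 mm high). Origin: centre of its underside; x runs along the guide rods, z up, control panel at -x. A tall analyser cabinet stands to its left, from about y = 0.4 on.
- carriage (a joint): Position (m) of the shaker's aluminium carriage along the shaker's x, 0 at mid-stroke. It is not locked: it slides under any push along x of more than about 2 N until it meets the rubber buffer at that end, up to a few centimetres away. Carriage top face 118 x 136 mm, 58 mm above the bench.
- stud_hole (a point): Centre of the cross hole in the drive stud; moves with the carriage, axes parallel to the shaker's. Stud: at the carriage's middle, lowest 14 mm 16 mm square, above that round, 16 mm diameter, top 37 mm above the carriage. The hole runs right through along x, 6.5 mm wide, 7 mm high, mouths countersunk by 1.5 mm; its centre is 26 mm above the carriage top, 84 mm above the bench.
- platform: Loose aluminium sample platform, 150 x 150 mm, plate 4 mm, rim 11 mm high at most, two black ribbed mats lying along x; 0.38 kg. Origin: centre of its underside. Black square hub at the middle, 34 x 34 mm, its top 22 mm above the underside, with a 19.5 mm square bore right through; lift it by the hub. Seated, its underside lies 26 mm below the hole centre.
- hub_top (a point): Centre of the platform hub's top face, 22 mm above the platform's underside.
- clip: Loose hairpin clip of 4.5 mm steel wire, lying flat. Origin: on the underside, below the straight leg's axis, at mid-length of the red grip (26 x 29 x 14 mm, y -4.5 to 24.5). x points along the straight leg (y 0, z 2.25 mm) to its tip, y towards the bent leg. Bent leg: flared end at x 83, pinch (bulge) at 72, arch for the stud at 62. A red stop tongue above the legs (z 5 to 10.6) ends at x 52.4.
- clip_grip (a point): Middle of the clip's red grip (clip x = 0, y = 10, z = 7 mm).
- clip_tip (a point): Tip of the clip's straight leg (clip x = 102, y = 0, z = 2.25 mm). Same axes as the clip.
- clip_seat (a point): Point on the straight leg's axis under the middle of the arch (clip x = 62, y = 0, z = 2.25 mm). It lies at the hole centre when the clip is home.
- bent_leg (a joint): Opening angle (rad) of the clip's bent leg against its spring: 0 closed, about 0.04 to 0.06 while its pinch passes the stud. Threading the straight leg takes almost no force; passing the pinch takes a push of 3 to 14 N, which drops to nothing or pulls ahead as it snaps. Pushed 1.6 mm past home, the stop tongue butts on the stud and the force climbs steeply: stay under about 20 N.
- pipette: Bystander: grey and blue pipette lying behind the work, 231 x 43 x 30 mm.
- timer: Bystander: white bench timer with three keys, 66 x 62 x 19 mm.
- spatula: Bystander: steel weighing spatula, 182 mm long.
- forceps: Bystander: slim steel forceps, 133 mm long.

How it is judged:
By the outcome, as a careful person would: the job done as asked, in the order asked, and still so for the second after the job is handed in, with the robot touching nothing.
It also fails if it takes over 67 s, if anything falls off the work surface, if the arm or the gripper's body presses on something with over 40 N, if the wrist force passes 120 N, or if a joint passes its speed limit or range.

## Working session

There is one attempt and no reset: what is moved stays moved. The work goes in short steps, Python scripts to look and compute and a tool call to move; the robot and the scene stay as the last step left them, time stands still between calls to the robot, and variables do not carry over. Pictures are saved under pics/ and viewed, at most 14 in all, crops included, and the job is handed in when it is done.

Besides the shell and the picture viewer there is one more tool, called after "Call:" by a JSON object that holds its "fn" and its "kwargs", one argument or row to a line. step_arm: Moves the arm, as the interface text tells. Its arguments: {"type":"object","properties":{"deltas":{"type":"array","items":{"type":"array","items":{"type":"array","items":{"type":"number"}}}},"gripper":{"type":"number"},"squeeze":{"type":"number"}},"required":["deltas"]}

```bash
mkdir -p pics; ls; python3 - <<'E'
from workcell import sensors, vision
import cv2,numpy as np
print(sensors.sense())
for n in("scene","top"):
    c=vision.calibration(n);print(n,c)
    p,d=vision.snapshot(n);np.savez(f"{n}0.npz",p=p,d=d)
    cv2.imwrite(f"pics/{n}0.png",p[:,:,::-1]); print((d>0).mean(),d[d>0].min(),d.max())
E
```

```text
pics
{'t': 0.0, 'joints': array([-1.29847623e+00,  5.28477002e-01,  1.43390623e+00, -6.31857792e-06,
        1.18140091e+00, -1.78503235e-01]), 'joint_velocities': array([ 0.00034002, -0.00114118, -0.0002318 , -0.0008982 ,  0.00058647,
        0.00022978]), 'joint_efforts': array([-1.64060224e-03, -4.42358887e+01, -1.78024846e+01, -2.54087954e-04,
        8.36983061e-03, -1.68095971e-05]), 'eef_pos': array([ 272.1545335 , -561.88027612,  249.32567072]), 'tool_rot': array([ 9.74701325e-01,  2.23508670e-01, -5.42991702e-05, -1.09440460e-03]), 'contact_force': array([-0.53429954, -0.24948741,  0.25030496]), 'torque': array([ 0.01653512, -0.04873046,  0.00255261]), 'finger_force': 0.0, 'gripper_width': 85.47247432871623}
scene {'vfov': 56.58552561323705, 'cx': 284.3186059658811, 'cy': 208.02968052021723, 'position': array([ -82.8195369 , -466.02780646,  571.03501807]), 'orientation': array([ 0.4339292 , -0.19667988, -0.37370041,  0.79584576])}
0.9959098639455782 218.83609 2914.26
top {'vfov': 46.04509616378302, 'cx': 283.5916228983498, 'cy': 209.97923094588074, 'position': array([ 399.98713893,   56.92765793, 1205.36551488]), 'orientation': array([ 0.03574112, -0.03721887, -0.69999114,  0.71228486])}
0.9957993197278912 396.81784 1937.6472
```

View pics/scene0.png

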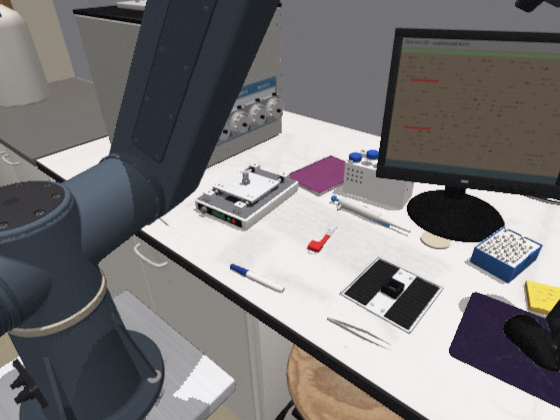

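View pics/top0.png

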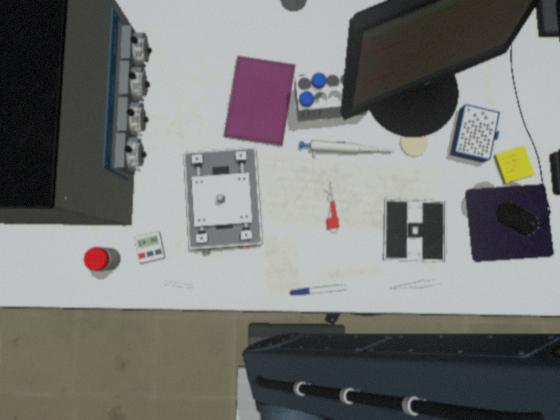

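The scene view shows the stud at (245,178), clip grip at (320,240) and hub at (395,288). In the top view the stud is at (220,198), clip grip at (332,217) and hub at (415,230).

```bash
cat > h.py <<'E'
from workcell import sensors, vision
import cv2,numpy as np
from scipy.spatial.transform import Rotation as R
C={n:vision.calibration(n) for n in("scene","top")}
def cam(n):
    c=C[n]; return 210/np.tan(np.radians(c["vfov"]/2)),c["cx"],c["cy"],np.array(c["position"]),R.from_quat(c["orientation"]).as_matrix()
def cloud(n,d):
    f,cx,cy,p,M=cam(n); v,u=np.mgrid[:420,:560]
    return np.stack([(u-cx)/f*d,-(v-cy)/f*d,-d],-1)@M.T+p
def ray(n,u,v):
    f,cx,cy,p,M=cam(n); return p,M@np.array([(u-cx)/f,-(v-cy)/f,-1])
def atz(n,u,v,z):
    p,r=ray(n,u,v); return p+r*(z-p[2])/r[2]
def proj(n,X):
    f,cx,cy,p,M=cam(n); q=(np.atleast_2d(X)-p)@M; return np.stack([cx+f*q[:,0]/-q[:,2],cy-f*q[:,1]/-q[:,2]],-1)
def tri(uv):
    A=[];b=[]
    for n,(u,v) in uv.items():
        p,r=ray(n,u,v);r=r/np.linalg.norm(r);P=np.eye(3)-np.outer(r,r);A.append(P);b.append(P@p)
    X=np.linalg.lstsq(np.vstack(A),np.hstack(b),rcond=None)[0]
    return X,{n:proj(n,X)[0]-uv[n] for n in uv}
def load(n,i): z=np.load(f"{n}{i}.npz"); return z["p"],z["d"]
E
cat > a.py <<'E'
from h import *
for n in("top","scene"):
    p,d=load(n,0); W=cloud(n,d)
    print(n,"bench z",[np.round(np.median(W[a-4:a+4,b-4:b+4,2]),1) for a,b in ([(240,300),(180,170),(260,340)] if n=="top" else [(260,270),(230,340),(160,270)])])
    crops={"top":[(178,138,100,120),(300,170,160,110)],"scene":[(190,150,120,90),(290,215,160,120)]}[n]
    for k,(x,y,w,h) in enumerate(crops):
        cr=p[y:y+h,x:x+w,::-1]; s=5 if k==0 else 4
        cv2.imwrite(f"pics/{n}c{k}.png",cv2.resize(cr,None,fx=s,fy=s,interpolation=cv2.INTER_CUBIC))
E
python3 a.py
python3 - <<'E'
import cv2,numpy as np
a=[cv2.imread(f"pics/{n}.png") for n in("topc0","topc1","scenec0","scenec1")]
cv2.imwrite("pics/m1.png",np.hstack([cv2.resize(a[0],(333,400)),cv2.resize(a[3],(467,350))[:].copy() if 0 else cv2.copyMakeBorder(cv2.resize(a[3],(467,350)),0,50,0,0,0)]))
cv2.imwrite("pics/m2.png",cv2.resize(a[1],(640,440)))
E
```

```text
top bench z [np.float64(2.5), np.float64(2.3), np.float64(2.5)]
scene bench z [np.float64(1.8), np.float64(2.1), np.float64(2.1)]
```

View pics/m2.png

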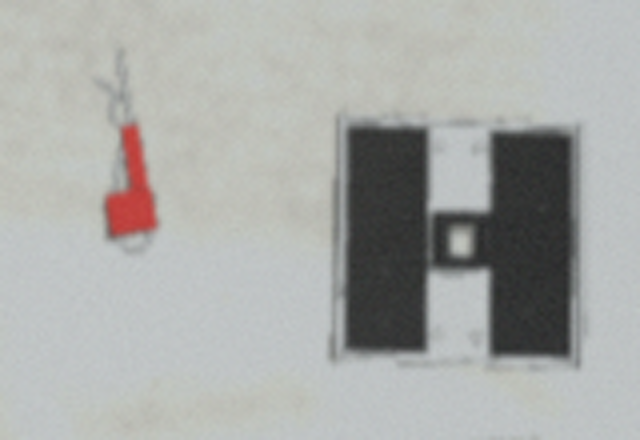

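View pics/scenec0.png

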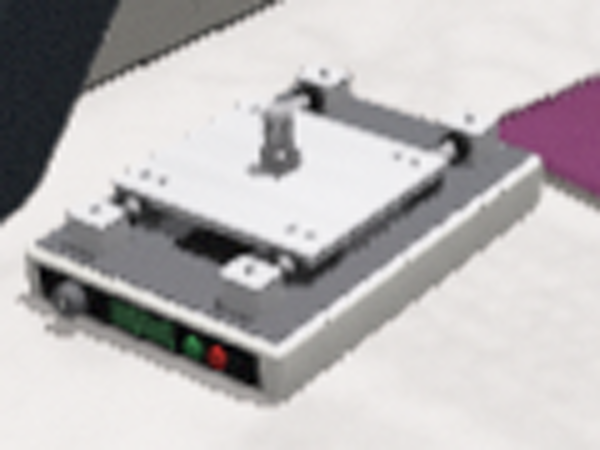

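The montage shows the clip lying with its tip at about (330,182) in top pixels and its bent leg on the left, +y. The platform's mats run along world x. The scene crop shows the shaker's panel on the near side, so the rods also run along world x, with the stud at (246,177) in scene pixels. Next I'll segment and fit.

```bash
cat > b.py <<'E'
from h import *
import sys
def rect(P):
    (c,s,a)=cv2.minAreaRect(P.astype(np.float32)); return np.round(c,1),np.round(s,1),round(a,2)
def blob(m,at):
    k,l,st,ce=cv2.connectedComponentsWithStats(m.astype(np.uint8)); 
    i=min(range(1,k),key=lambda j:np.hypot(*(ce[j]-at))-(st[j,4]>15)*1000); return l==i
for n,sh,hub,cl in(("top",(222,198),(415,230),(332,215)),("scene",(248,190),(393,288),(318,240))):
    p,d=load(n,0); W=cloud(n,d); p=p.astype(int); g=p.sum(2)/3
    v,u=np.mgrid[:420,:560]; near=lambda c,r:np.hypot(u-c[0],v-c[1])<r
    z=W[...,2]
    print(n)
    m=blob(near(sh,75)&(abs(z-60)<6)&(g>180),sh); P=W[m]
    # keep rows only inside carriage using erosion
    m=blob(cv2.morphologyEx(m.astype(np.uint8),cv2.MORPH_OPEN,np.ones((9,9))),sh);P=W[m]
    print(" carriage",m.sum(),P.mean(0).round(1),rect(P[:,:2]))
    m=near(sh,30)&(z>80)&(z<105)
    P=W[m];t=P[:,2]>90;print(" stud",m.sum(),P.mean(0).round(1),"top",P[t].mean(0).round(1),P[:,2].max().round(1),"px",u[m].mean().round(1),v[m].mean().round(1))
    m=near(hub,50)&(g<75); ls=cv2.connectedComponentsWithStats(m.astype(np.uint8))
    for i in range(1,ls[0]):
        if ls[2][i,4]>30: P=W[ls[1]==i]; print(" dark",ls[2][i,4],ls[3][i].round(1),P.mean(0).round(1),rect(P[:,:2]))
    m=near(hub,25)&(z>18)&(z<35); P=W[m]; print(" hub hi",m.sum(),P.mean(0).round(1),rect(P[:,:2]))
    m=near(hub,55)&(z>5)&(z<40); P=W[m]; print(" platform",m.sum(),P.mean(0).round(1),rect(P[:,:2]))
    m=near(cl,40)&(p[...,0]>p[...,1]+60); P=W[m]; print(" red",m.sum(),P.mean(0).round(1),rect(P[:,:2]))
    # grip part: opening removes tongue
    for k in (4,5,6):
        o=cv2.morphologyEx(m.astype(np.uint8),cv2.MORPH_OPEN,np.ones((k,k)))>0
        if o.any(): P=W[o]; print("  grip",k,o.sum(),P.mean(0).round(1),rect(P[:,:2]),u[o].mean().round(1),v[o].mean().round(1))
    hid=near(cl,70)&(g<165)&(p[...,0]<p[...,1]+30)&near(proj(n,[520,-205,5])[0],50); print("  wire px", hid.sum())
E
python3 b.py
```

```text
topTraceback (most recent call last):
  File "b.py", line 15, in <module>
    m=blob(cv2.morphologyEx(m.astype(np.uint8),cv2.MORPH_OPEN,np.ones((9,9))),sh);P=W[m]
  File "b.py", line 7, in blob
    i=min(range(1,k),key=lambda j:np.hypot(*(ce[j]-at))-(st[j,4]>15)*1000); return l==i
ValueError: min() iterable argument is empty
```

```bash
python3 - <<'E'
s=open('b.py').read()
s=s.replace('(st[j,4]>15)*1000','(st[j,4]>200)*1000').replace('(abs(z-60)<6)&(g>180)','(abs(z-60)<7)&(g>150)').replace('np.ones((9,9))','np.ones((5,5))')
open('b.py','w').write(s)
from h import *
p,d=load("top",0);W=cloud("top",d);print(p[180:216:6,200:245:6].mean(2).round(),W[180:216:6,200:245:6,2].round())
E
python3 b.py
```

```text
[[178. 195. 196. 196. 192. 194. 191. 192.]
 [194. 192. 194. 193. 192. 196. 195. 196.]
 [196. 193. 194. 192. 193. 193. 193. 194.]
 [195. 195. 195. 160. 115. 193. 195. 195.]
 [195. 193. 194. 155. 195. 192. 195. 193.]
 [192. 195. 195. 195. 195. 195. 196. 194.]] [[57. 56. 55. 60. 55. 56. 58. 55.]
 [55. 57. 56. 59. 58. 54. 56. 60.]
 [55. 58. 58. 59. 53. 58. 62. 60.]
 [56. 56. 55. 95. 69. 56. 56. 57.]
 [55. 58. 56. 57. 53. 57. 59. 53.]
 [56. 55. 57. 54. 55. 57. 56. 60.]]
top
 carriage 2134 [543.  201.6  57.2] (array([543.6, 202.2]), array([116.5, 135.1]), 5.32)
 stud 43 [542.5 201.4  91.8] top [543.2 201.8  93.7] 96.4 px 219.6 197.0
 dark 1022 [396.3 229.6] [ 481.  -218.3   10. ] (array([475.4, -92.4]), array([132.9, 307.1]), 3.38)
 dark 1142 [430.5 230.7] [ 479.5 -301.1   11. ] (array([ 473.5, -136.9]), array([132.6, 392.8]), 2.12)
 hub hi 131 [ 481.9 -264.5   21.4] (array([ 482.4, -263. ]), array([34. , 35.3]), 1.16)
 platform 2492 [ 479.9 -265.3    7.8] (array([ 483.7, -265.1]), array([260.4, 264.3]), 1.43)
 red 182 [506.8 -64.   11.6] (array([514. , -59.6]), array([61.9, 27.5]), 10.29)
[... 546 characters left out ...]
array([685.2, 104.3]), 17.89)
 dark 1321 [411.1 302.7] [ 474.2 -307.9    8.2] (array([ 231.2, -359.9]), array([658.5,  76.5]), 12.05)
 hub hi 166 [ 480.6 -264.6   20.7] (array([ 480.9, -264.2]), array([33.4, 34.3]), 89.34)
 platform 2190 [ 475.1 -268.2    7.8] (array([ 500.1, -262.5]), array([287.4, 173.5]), 7.98)
 red 174 [505.2 -63.9  10.2] (array([519.2, -55.5]), array([78.5, 34.9]), 11.41)
  grip 4 156 [500.6 -67.9  10. ] (array([511.4, -63.2]), array([60.6, 26.6]), 8.72) 317.8 245.4
  grip 5 114 [494.5 -64.1  11.3] (array([501. , -59.6]), array([45.9, 27.7]), 36.19) 315.0 245.5
  grip 6 114 [493.5 -67.7  10.8] (array([497.2, -65.1]), array([31.2, 26.8]), 13.48) 316.0 246.5
  wire px 780
```

```bash
cat > c.py <<'E'
from h import *
from scipy.optimize import minimize
def pl(n,m,z): 
    v,u=np.nonzero(m); f,cx,cy,p,M=cam(n)
    r=np.stack([(u-cx)/f,-(v-cy)/f,-np.ones(len(u))],-1)@M.T
    return (p+r*((z-p[2])/r[:,2])[:,None])[:,:2]
def rect(P):
    c,s,a=cv2.minAreaRect(P.astype(np.float32)); return np.round(c,1),np.round(s,1),round(a,2)
v,u=np.mgrid[:420,:560]
for n,hub,cl in(("top",(415,230),(332,215)),("scene",(393,288),(318,240))):
    p,d=load(n,0);p=p.astype(int);g=p.mean(2);zb=2.4 if n=="top" else 2.0
    near=lambda c,r:np.hypot(u-c[0],v-c[1])<r
    m=(near(hub,55)&(g<75)).astype(np.uint8);k,l,st,ce=cv2.connectedComponentsWithStats(m)
    for i in range(1,k):
        if st[i,4]>300:
            P=pl(n,l==i,8+zb);print(n,"mat",rect(P),P.mean(0).round(1))
    m=near(cl,40)&(p[...,0]>p[...,1]+50); P=pl(n,m,12+zb)
    # fit union grip+tongue occupancy, by soft overlap
    def inside(q,t):
        c,s=np.cos(q[2]),np.sin(q[2]);X=(P-q[:2])@np.array([[c,-s],[s,c]])
        return X
    # all-pixel occupancy score
    M2=near(cl,40);Q=pl(n,M2,12+zb);lab=m[M2]
    sg=lambda x:1/(1+np.exp(-x/0.8))
    def cost(q):
        c,s=np.cos(q[2]),np.sin(q[2]);X=(Q-q[:2])@np.array([[c,-s],[s,c]]);x,y=X.T
        box=lambda a,b,e,f:sg(x-a)*sg(b-x)*sg(y-e)*sg(f-y)
        o=np.maximum(box(-13,13,-4.5,24.5),box(10,52.4,q[3]-q[4],q[3]+q[4]))
        return ((o-lab)**2).sum()
    best=min((minimize(cost,[494,-75,np.radians(a),y0,4],method="Nelder-Mead",options=dict(maxiter=4000,maxfev=4000)) for a in(0,8,15) for y0 in(0,10)),key=lambda r:r.fun)
    q=best.x; print(n,"clip",q[:2].round(1),np.degrees(q[2]).round(1),q[3:].round(1),round(best.fun,1),m.sum())
    c,s=np.cos(q[2]),np.sin(q[2])
    print("   grip",np.round(q[:2]+[-10*s,10*c],1),"pred tip px",proj(n,[*(q[:2]+102*np.array([c,s])),2.2+zb]).round(1))
    big=cv2.resize(p[int(cl[1])-55:int(cl[1])+35,int(cl[0])-45:int(cl[0])+45].astype(np.uint8)[:,:,::-1],(390,390),interpolation=cv2.INTER_CUBIC)
    cv2.imwrite(f"pics/cl_{n}.png",big)
cv2.imwrite("pics/clip.png",np.hstack([cv2.imread("pics/cl_top.png"),cv2.imread("pics/cl_scene.png")]))
E
python3 c.py
```

```text
top mat (array([ 482.3, -218.9]), array([ 46.1, 131.3]), 89.75) [ 480.9 -218.2]
top mat (array([ 480.2, -287.9]), array([ 82.5, 131.3]), 89.1) [ 479.6 -301.2]
top clip [496.7 -72.8] 9.4 [2.7 5.1] 10.7 190
   grip [495.1 -63. ] pred tip px [[329.5 181.3]]
scene mat (array([ 478.3, -238.7]), array([ 83.9, 135.6]), 89.25) [ 476.7 -230.2]
scene mat (array([ 476.8, -307.9]), array([ 48. , 135.8]), 88.95) [ 472.4 -308.4]
scene clip [491.  -76.6] 10.5 [2.  6.2] 28.6 177
   grip [489.2 -66.7] pred tip px [[336.1 227.7]]
```

View pics/clip.png

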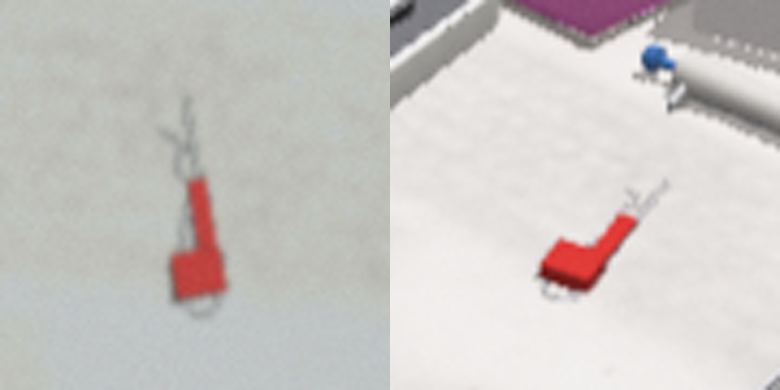

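The clip tip is at top (330.2,182.4) and scene (337.2,226.8), which agrees with the fit (yaw about 9°). Now to move above the hub.

```bash
cat >> h.py <<'E'
def go(x,y,z,yawy=None):
    "delta in tool axes to world target; yawy = wanted world yaw (deg, mod 180) of tool y"
    s=sensors.sense(); M=R.from_quat(s["tool_rot"]).as_matrix(); d=M.T@(np.array([x,y,z])-s["eef_pos"])
    yy=np.degrees(np.arctan2(M[1,1],M[0,1])); t=0 if yawy is None else -((yawy-yy+90)%180-90)
    print("delta",d.round(1),"turn",round(t,2),"| at",s["eef_pos"].round(1),"yawy",yy.round(2),"tilt",np.degrees(np.arccos(-M[2,2])).round(2),"F",s["contact_force"].round(1),"w",round(s["gripper_width"],1),"t",round(s["t"],2),"j6",s["joints"][5].round(2))
E
python3 -c "
from h import *
print(tri({'top':(330.2,182.4),'scene':(337.2,226.8)}))
go(481.5,-264.5,110,-0.8)"
```

```text
(array([594.74386218, -58.16337477,   5.07473508]), {'top': array([ 0.14087203, -0.10923611]), 'scene': array([-0.17638074,  0.02307802])})
delta [ 318.  -176.3  139.9] turn -63.37 | at [ 272.2 -562.   249.4] yawy -64.17 tilt 0.11 F [-0.2 -0.1 -0.3] w 85.3 t 0.1 j6 -0.18
```

Call:
{"fn": "step_arm", "kwargs": {
  "deltas": [
    [[40,-22,17,-8],[80,-44,35,-16],[119,-66,52,-24],[159,-88,70,-32],[199,-110,87,-40],[238,-132,105,-48],[278,-154,122,-56],[318,-176.3,140,-63.4],[318,-176.3,140,-63.4],[318,-176.3,140,-63.4],[318,-176.3,140,-63.4]]
  ],
  "gripper": 1
}}

```text
t: 1.2
eef_pos: [481.7, -266.3, 110.5]
tool_rot: [0.712, 0.702, -0.0, 0.0]
contact_force: [-0.4, -0.0, 0.6]
gripper_width: 85.0
finger_force: 0.0
```

```bash
python3 -c "
from h import *
go(481.5,-264.5,28,-0.8)"
```

```text
delta [ 1.8 -0.3 82.5] turn -0.04 | at [ 481.7 -266.3  110.5] yawy -0.84 tilt 0.05 F [-0.4 -0.   0.6] w 85.0 t 1.2 j6 -0.69
```

Call:
{"fn": "step_arm", "kwargs": {
  "deltas": [
    [[1.5,0,30,0],[1.5,0,60,0],[1.5,0,80,0],[1.5,0,85,0],[1.5,0,85,0]]
  ]
}}

```text
t: 1.7
eef_pos: [481.2, -265.1, 25.2]
tool_rot: [0.713, 0.701, -0.0, -0.0]
contact_force: [-0.3, -0.1, -0.8]
gripper_width: 85.4
finger_force: 0.0
```

Call:
{"fn": "step_arm", "kwargs": {
  "deltas": [
    [[0,0,0,0],[0,0,0,0],[0,0,0,0],[0,0,0,0],[0,0,0,0],[0,0,0,0],[0,0,0,0],[0,0,0,0]]
  ],
  "gripper": -1,
  "squeeze": 70
}}

```text
t: 2.5
eef_pos: [482.4, -264.2, 26.6]
tool_rot: [0.712, 0.702, 0.0, 0.001]
contact_force: [-0.1, -0.3, 5.6]
gripper_width: 32.4
finger_force: 71.8
```

```bash
python3 -c "
from h import *
go(481.5,-264.5,28,-0.8)"
```

```text
delta [-0.3 -0.9 -1.4] turn 0.04 | at [ 482.4 -264.2   26.6] yawy -0.76 tilt 0.13 F [-0.1 -0.3  5.6] w 32.4 t 2.5 j6 -0.69
```

Call:
{"fn": "step_arm", "kwargs": {
  "deltas": [
    [[0,0,-5,0],[0,0,-20,0],[0,0,-50,0],[0,0,-85,0],[0,0,-115,0],[0,0,-125,0],[0,0,-125,0],[0,0,-125,0]]
  ]
}}

```text
t: 3.3
eef_pos: [480.9, -263.0, 149.2]
tool_rot: [0.712, 0.702, -0.0, -0.001]
contact_force: [0.2, 0.8, -2.7]
gripper_width: 32.1
finger_force: 70.8
```

```bash
python3 -c "
from h import *
go(543.6,202,150,5.2)
p,d=vision.snapshot('scene');cv2.imwrite('pics/s1.png',p[:,:,::-1]);np.savez('scene1.npz',p=p,d=d)"
```

```text
delta [ 4.658e+02  5.650e+01 -2.000e-01] turn -5.97 | at [ 480.9 -263.   149.2] yawy -0.77 tilt 0.15 F [ 0.2  0.8 -2.7] w 32.1 t 3.3 j6 -0.69
```

View pics/s1.png

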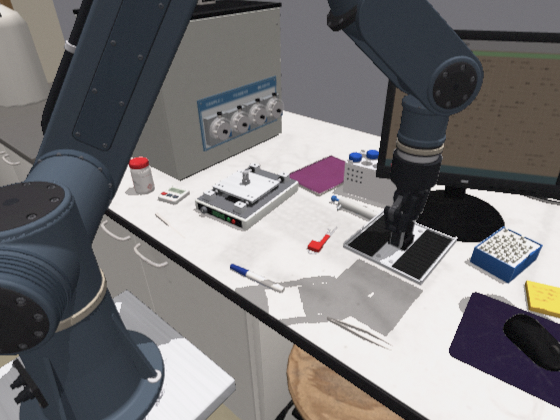

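The platform hangs level in the gripper, with its hub near scene (400,235). I'm carrying it to the shaker.

Call:
{"fn": "step_arm", "kwargs": {
  "deltas": [
    [[20,2,0,0],[60,7,0,-1],[105,13,0,-1],[150,18,0,-2],[195,24,0,-2.5],[240,29,0,-3],[285,35,0,-4],[330,40,0,-4.5],[375,45,0,-5],[415,50,0,-5.5],[448,54,0,-6],[465.8,56.5,0,-6]]
  ]
}}

```text
t: 4.55
eef_pos: [543.4, 204.0, 148.1]
tool_rot: [0.673, 0.74, -0.001, -0.001]
contact_force: [-0.7, -0.6, -4.1]
gripper_width: 31.9
finger_force: 70.8
```

Call:
{"fn": "step_arm", "kwargs": {
  "deltas": [
    [[0,0,0,0],[0,0,0,0],[0,0,0,0],[0,0,0,0],[0,0,0,0]]
  ]
}}

```text
t: 5.05
eef_pos: [544.5, 200.2, 150.2]
tool_rot: [0.675, 0.738, -0.0, -0.0]
contact_force: [0.9, -0.3, -3.3]
gripper_width: 32.2
finger_force: 70.7
```

```bash
python3 -c "
from h import *
for i in range(4): go(543.6,202,95,5.2); p,d=vision.snapshot('scene')
cv2.imwrite('pics/s2.png',cv2.resize(p[60:240,150:390,::-1],(800,600),interpolation=cv2.INTER_CUBIC));np.savez('scene2.npz',p=p,d=d)
W=cloud('scene',d);print(proj('scene',[[543,202,95],[543,202,58]]))"
```

```text
delta [ 1.9 -0.7 55.2] turn -0.06 | at [544.5 200.2 150.2] yawy 5.14 tilt 0.03 F [ 0.9 -0.3 -3.3] w 32.2 t 5.05 j6 0.07
delta [ 1.7 -0.8 55.3] turn -0.05 | at [544.6 200.3 150.3] yawy 5.15 tilt 0.01 F [ 0.5  0.7 -3. ] w 32.3 t 5.1 j6 0.07
delta [ 1.6 -0.9 55.4] turn -0.04 | at [544.6 200.5 150.4] yawy 5.16 tilt 0.0 F [ 0.   0.3 -3.6] w 32.2 t 5.15 j6 0.07
delta [ 1.4 -0.9 55.4] turn -0.02 | at [544.6 200.6 150.4] yawy 5.18 tilt 0.01 F [ 1.1 -0.3 -3.1] w 32.2 t 5.2 j6 0.07
[[244.84485321 171.1800063 ]
 [245.76609015 183.49632803]]
```

View pics/s2.png

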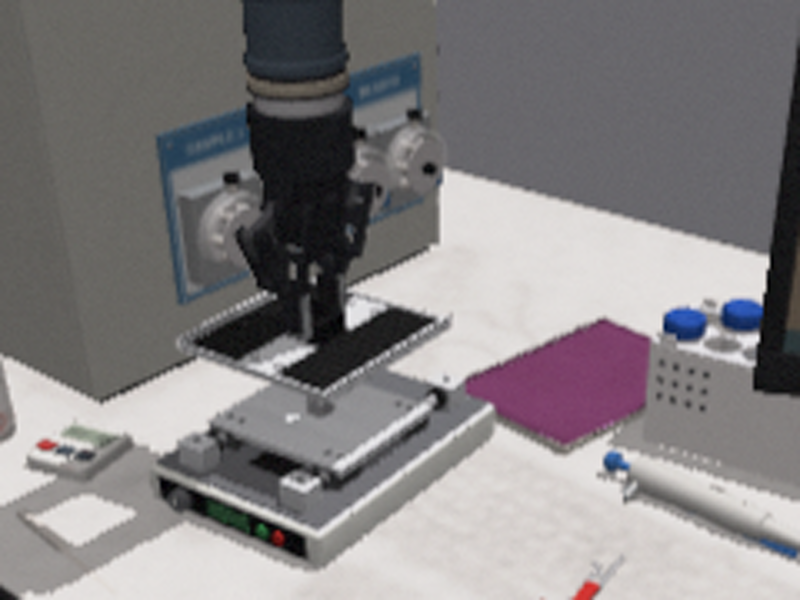

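The platform hovers level over the stud, whose base shows at crop (322,405). I'll lower it in stages while watching the force.

Call:
{"fn": "step_arm", "kwargs": {
  "deltas": [
    [[1.6,-0.9,8,0],[1.6,-0.9,16,0],[1.6,-0.9,22,0],[1.6,-0.9,24,0],[1.6,-0.9,24,0],[1.6,-0.9,24,0],[1.6,-0.9,24,0]]
  ]
}}

```text
t: 5.95
eef_pos: [543.7, 202.8, 126.5]
tool_rot: [0.674, 0.739, 0.0, 0.0]
contact_force: [0.8, 0.2, -4.3]
gripper_width: 32.1
finger_force: 70.7
```

Call:
{"fn": "step_arm", "kwargs": {
  "deltas": [
    [[0,0,2,0],[0,0,4,0],[0,0,6,0],[0,0,8,0],[0,0,8,0]]
  ]
}}

```text
t: 6.45
eef_pos: [543.2, 202.7, 117.9]
tool_rot: [0.674, 0.739, -0.0, -0.0]
contact_force: [0.1, -1.0, -3.1]
gripper_width: 32.6
finger_force: 70.7
```

Call:
{"fn": "step_arm", "kwargs": {
  "deltas": [
    [[0,0,3,0],[0,0,6,0],[0,0,9,0],[0,0,12,0],[0,0,15,0],[0,0,15,0]]
  ]
}}

```text
t: 7.05
eef_pos: [543.1, 202.6, 102.8]
tool_rot: [0.674, 0.739, -0.0, -0.0]
contact_force: [0.8, -0.3, -3.3]
gripper_width: 32.0
finger_force: 70.7
```

Call:
{"fn": "step_arm", "kwargs": {
  "deltas": [
    [[0,0,2,0],[0,0,4,0],[0,0,6,0],[0,0,8,0],[0,0,8,0]]
  ]
}}

```text
t: 7.55
eef_pos: [543.3, 202.7, 95.0]
tool_rot: [0.674, 0.739, -0.0, -0.0]
contact_force: [0.2, 0.2, -3.4]
gripper_width: 31.8
finger_force: 70.7
```

Call:
{"fn": "step_arm", "kwargs": {
  "deltas": [
    [[0,0,1.5,0],[0,0,3,0],[0,0,4.5,0],[0,0,6,0],[0,0,7,0],[0,0,7,0]]
  ]
}}

```text
t: 8.15
eef_pos: [543.4, 202.7, 88.1]
tool_rot: [0.674, 0.739, -0.0, -0.0]
contact_force: [0.3, -0.4, -3.7]
gripper_width: 32.6
finger_force: 70.7
```

Call:
{"fn": "step_arm", "kwargs": {
  "deltas": [
    [[0,0,1,0],[0,0,2,0],[0,0,3,0],[0,0,3,0]]
  ]
}}

```text
t: 8.55
eef_pos: [543.4, 202.7, 85.2]
tool_rot: [0.674, 0.739, -0.0, -0.0]
contact_force: [0.4, -0.3, -3.3]
gripper_width: 32.1
finger_force: 70.7
```

Call:
{"fn": "step_arm", "kwargs": {
  "deltas": [
    [[0,0,0.7,0],[0,0,1.4,0],[0,0,1.4,0]]
  ]
}}

```text
t: 8.85
eef_pos: [543.6, 202.7, 84.5]
tool_rot: [0.674, 0.739, 0.0, 0.0]
contact_force: [-1.6, -0.0, 3.0]
gripper_width: 32.2
finger_force: 71.4
```

Seated at TCP z 84.5, as predicted. Now I'll slide the carriage gently to its +x buffer, so it can't run away when the clip goes in.

Call:
{"fn": "step_arm", "kwargs": {
  "deltas": [
    [[0,2,-0.5,0],[0,4,-0.5,0],[0,6,-0.5,0],[0,8,-0.5,0],[0,10,-0.5,0],[0,10,-0.5,0]]
  ]
}}

```text
t: 9.45
eef_pos: [554.2, 203.7, 84.6]
tool_rot: [0.674, 0.739, 0.001, 0.0]
contact_force: [-0.5, 1.2, 1.3]
gripper_width: 31.9
finger_force: 71.3
```

Call:
{"fn": "step_arm", "kwargs": {
  "deltas": [
    [[0,2,0,0],[0,4,0,0],[0,6,0,0],[0,8,0,0],[0,8,0,0]]
  ]
}}

```text
t: 9.95
eef_pos: [561.8, 204.4, 84.5]
tool_rot: [0.674, 0.739, 0.0, 0.0]
contact_force: [-1.3, -0.6, 4.7]
gripper_width: 32.2
finger_force: 71.6
```

Call:
{"fn": "step_arm", "kwargs": {
  "deltas": [
    [[0,2,0,0],[0,4,0,0],[0,6,0,0],[0,6,0,0]]
  ]
}}

```text
t: 10.35
eef_pos: [566.4, 204.8, 84.5]
tool_rot: [0.674, 0.739, -0.001, -0.001]
contact_force: [-4.3, 0.3, 5.1]
gripper_width: 31.8
finger_force: 71.8
```

Call:
{"fn": "step_arm", "kwargs": {
  "deltas": [
    [[0,1,0,0],[0,2,0,0],[0,3,0,0],[0,3,0,0]]
  ]
}}

```text
t: 10.75
eef_pos: [566.5, 204.8, 84.5]
tool_rot: [0.674, 0.739, -0.003, -0.003]
contact_force: [-10.5, -1.2, 9.9]
gripper_width: 32.1
finger_force: 72.3
```

Call:
{"fn": "step_arm", "kwargs": {
  "deltas": [
    [[0,-2,0,0],[0,-4,0,0],[0,-4.5,0,0],[0,-4.5,0,0]]
  ]
}}

```text
t: 11.15
eef_pos: [566.3, 204.8, 84.6]
tool_rot: [0.674, 0.739, 0.0, 0.0]
contact_force: [-1.1, 0.0, 4.1]
gripper_width: 32.0
finger_force: 71.6
```

Call:
{"fn": "step_arm", "kwargs": {
  "deltas": [
    [[0,0,0,0],[0,0,0,0],[0,0,0,0],[0,0,0,0],[0,0,0,0]]
  ],
  "gripper": 1
}}

```text
t: 11.65
eef_pos: [566.0, 204.7, 84.3]
tool_rot: [0.674, 0.739, 0.0, 0.0]
contact_force: [0.1, 0.4, -0.4]
gripper_width: 85.8
finger_force: 0.0
```

Call:
{"fn": "step_arm", "kwargs": {
  "deltas": [
    [[0,0,-5,0],[0,0,-20,0],[0,0,-50,0],[0,0,-90,0],[0,0,-110,0],[0,0,-110,0]]
  ]
}}

```text
t: 12.25
eef_pos: [568.5, 205.3, 199.5]
tool_rot: [0.674, 0.739, 0.004, 0.003]
contact_force: [0.2, 0.1, 0.4]
gripper_width: 85.5
finger_force: 0.0
```

```bash
python3 -c "
from h import *
go(495.5,-63,110,-81)"
```

```text
delta [-260.6  -98.1   88.4] turn 86.24 | at [568.5 205.3 199.5] yawy 5.24 tilt 0.56 F [0.2 0.1 0.4] w 85.5 t 12.25 j6 0.07
```

Call:
{"fn": "step_arm", "kwargs": {
  "deltas": [
    [[-24,-9,0,8],[-48,-18,0,16],[-72,-27,10,24],[-96,-36,20,32],[-120,-45,30,40],[-144,-54,40,48],[-168,-63,50,56],[-192,-72,60,64],[-216,-81,70,72],[-240,-90,80,80],[-260.6,-98,88,86.2],[-260.6,-98,88,86.2]]
  ]
}}

```text
t: 13.45
eef_pos: [490.6, -65.4, 105.2]
tool_rot: [0.997, 0.077, -0.001, -0.001]
contact_force: [-0.4, -1.3, 0.8]
gripper_width: 85.2
finger_force: 0.0
```

```bash
python3 -c "
from h import *
go(495.5,-63,21,-81)
for n in ('top','scene'):
    p,d=vision.snapshot(n);np.savez(n+'3.npz',p=p,d=d)
    W=cloud(n,d);z=W[...,2];v,u=np.mgrid[:420,:560];c=proj(n,[[565,204,95]])[0]
    near=np.hypot(u-c[0],v-c[1])<60
    m=(np.hypot(u-c[0],v-c[1])<14)&(z>87)&(z<105); print(n,'stud',m.sum(),W[m].mean(0).round(1),u[m].mean(),v[m].mean(),c)
    m=near&(p.mean(2)<80)&(z<75)&(z>55);k,l,st,ce=cv2.connectedComponentsWithStats(m.astype(np.uint8))
    for i in range(1,k):
        if st[i,4]>300: P=W[l==i];r=cv2.minAreaRect(P[:,:2].astype(np.float32));print(' mat',st[i,4],P.mean(0).round(1),r)
    A=np.c_[W[m][:,:2],np.ones(m.sum())];print(' plane',np.linalg.lstsq(A,W[m][:,2],rcond=None)[0].round(4))
go(495.5,-63,21,-81)
p=load('top',3)[0];cv2.imwrite('pics/t3.png',cv2.resize(p[130:270,150:350,::-1],(800,560),interpolation=cv2.INTER_CUBIC))
"
```

```text
delta [ 5.4 -1.6 84.2] turn -0.22 | at [490.6 -65.4 105.2] yawy -81.22 tilt 0.18 F [-0.4 -1.3  0.8] w 85.2 t 13.45 j6 1.06
top stud 39 [563.9 203.3  92.6] 219.0 187.5897435897436 [218.57629145 186.93437729]
 mat 1034 [570.5 161.   63.1] ((567.9457397460938, 161.31727600097656), (132.92384338378906, 46.101776123046875), 4.786738872528076)
 mat 1080 [560.9 248.4  63.1] ((561.0048217773438, 246.22689819335938), (131.47267150878906, 50.45040512084961), 4.919715881347656)
 plane [2.10000e-03 3.00000e-04 6.18962e+01]
scene stud 22 [562.3 201.   91.6] 250.36363636363637 169.77272727272728 [250.16800346 167.94805772]
 mat 832 [561.5 203.1  63.4] ((567.5764770507812, 209.75279235839844), (141.47047424316406, 139.00462341308594), 4.046140193939209)
 plane [-1.00000e-04 -3.20000e-03  6.40794e+01]
delta [ 4.  -0.1 85.1] turn 0.03 | at [491.6 -63.7 106.1] yawy -80.97 tilt 0.07 F [-0.5  0.   0. ] w 85.6 t 13.55 j6 1.06
```

View pics/t3.png

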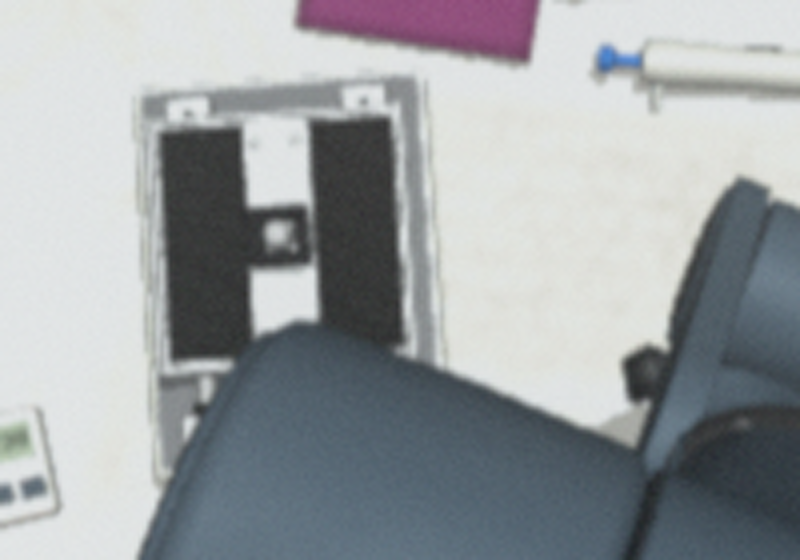

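The platform lies flat (plane slope about 0) with its mats at about 4.9° along the rods and the stud standing in the bore at crop (280,237). Down to the clip.

Call:
{"fn": "step_arm", "kwargs": {
  "deltas": [
    [[4,0,25,0],[4,0,50,0],[4,0,70,0],[4,0,79,0],[4,0,81,0],[4,0,81,0],[4,0,81,0]]
  ]
}}

```text
t: 14.25
eef_pos: [496.7, -63.0, 26.3]
tool_rot: [0.997, 0.079, 0.001, 0.0]
contact_force: [0.5, -0.4, -0.5]
gripper_width: 85.3
finger_force: 0.0
```

```bash
python3 -c "
from h import *
go(495.5,-63,25,-81)"
```

```text
delta [-1.1 -0.2  1.3] turn 0.07 | at [496.7 -63.   26.3] yawy -80.93 tilt 0.1 F [ 0.5 -0.4 -0.5] w 85.3 t 14.25 j6 1.06
```

Call:
{"fn": "step_arm", "kwargs": {
  "deltas": [
    [[-0.5,0,1.5,0],[-0.5,0,1.5,0],[-0.5,0,1.5,0],[-0.5,0,1.5,0],[-0.5,0,1.5,0],[-0.5,0,1.5,0],[-0.5,0,1.5,0],[-0.5,0,1.5,0],[-0.5,0,1.5,0]]
  ],
  "gripper": -1,
  "squeeze": 70
}}

```text
t: 15.15
eef_pos: [495.6, -63.2, 24.5]
tool_rot: [0.997, 0.079, 0.0, 0.0]
contact_force: [-0.9, 0.1, 5.0]
gripper_width: 26.7
finger_force: 69.2
```

```bash
python3 -c "
from h import *
go(495.5,-63,75,-81);print(sensors.sense()['finger_force'])"
```

```text
delta [ -0.1  -0.2 -50.5] turn 0.03 | at [495.6 -63.2  24.5] yawy -80.97 tilt 0.04 F [-0.9  0.1  5. ] w 26.7 t 15.15 j6 1.06
69.18187022209167
```

Call:
{"fn": "step_arm", "kwargs": {
  "deltas": [
    [[0,0,-5,0],[0,0,-20,0],[0,0,-50,0],[0,0,-85,0],[0,0,-100,0],[0,0,-100,0],[0,0,-100,0]]
  ]
}}

```text
t: 15.85
eef_pos: [495.3, -63.1, 123.9]
tool_rot: [0.997, 0.079, 0.0, 0.0]
contact_force: [0.0, 0.1, -0.9]
gripper_width: 26.5
finger_force: 69.0
```

```bash
python3 -c "
from h import *
go(438,202.4,125,-84.8)"
```

```text
delta [ -14.9 -271.2   -1.1] turn 3.82 | at [495.3 -63.1 123.9] yawy -80.98 tilt 0.0 F [ 0.   0.1 -0.9] w 26.5 t 15.85 j6 1.06
```

Call:
{"fn": "step_arm", "kwargs": {
  "deltas": [
    [[-3,-20,-1,0],[-8,-60,-1,1],[-12,-105,-1,2],[-15,-150,-1,3],[-15,-195,-1,3.8],[-15,-235,-1,3.8],[-15,-260,-1,3.8],[-15,-271.2,-1,3.8],[-15,-271.2,-1,3.8],[-15,-271.2,-1,3.8],[-15,-271.2,-1,3.8]]
  ]
}}

```text
t: 16.95
eef_pos: [438.4, 201.1, 124.6]
tool_rot: [0.999, 0.045, -0.0, 0.0]
contact_force: [0.9, -1.2, -0.7]
gripper_width: 26.5
finger_force: 69.1
```

```bash
python3 -c "
from h import *
go(441.8,202.7,106.2,-84.8)
o=[]
for n in ('top','scene'):
    p,d=vision.snapshot(n);np.savez(n+'4.npz',p=p,d=d)
    s=sensors.sense();M=R.from_quat(s['tool_rot']).as_matrix()
    tip=s['eef_pos']+M@np.array([102,10,22.25]);print(n,'pred tip',tip.round(1),proj(n,tip).round(1),'stud hole',proj(n,[[564.3,203.7,95],[564.3,203.7,84]]).round(1))
    c=proj(n,[[552,203,95]])[0].round().astype(int);print(c);o.append(cv2.resize(p[c[1]-30:c[1]+30,c[0]-20:c[0]+20,::-1],(400,600),interpolation=cv2.INTER_CUBIC))
cv2.imwrite('pics/t4.png',np.hstack(o))
"
```

```text
delta [ 3.6 -1.3 18.4] turn -0.07 | at [438.4 201.1 124.6] yawy -84.87 tilt 0.05 F [ 0.9 -1.2 -0.7] w 26.5 t 16.95 j6 1.68
top pred tip [540.9 200.2 102.4] [[219.5 197.1]] stud hole [[218.7 187.2]
 [219.3 188. ]]
[219 193]
scene pred tip [541.  200.3 102.5] [[244.6 169.1]] stud hole [[250.1 168.1]
 [250.3 171.8]]
[247 170]
```

View pics/t4.png

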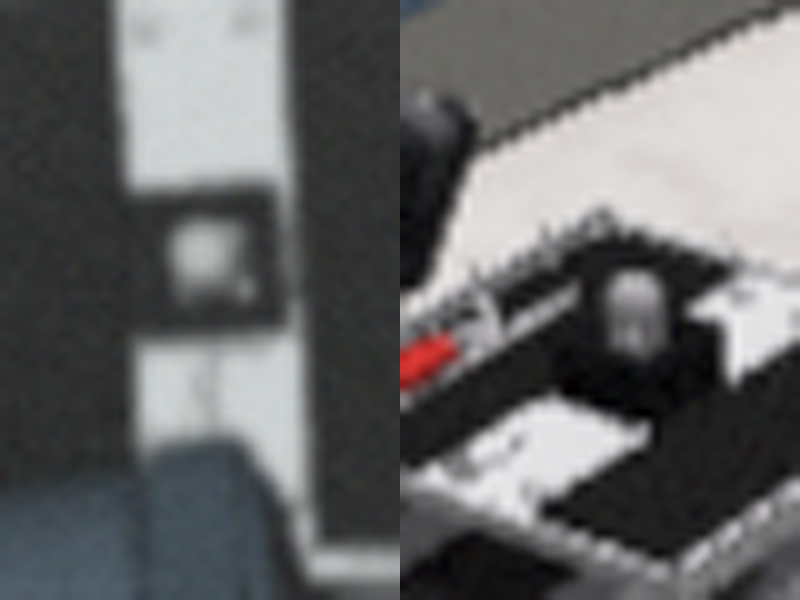

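Top crop: stud centre at (205,252), wire tip about (213,340). Scene crop: stud top at (636,285), with the cross hole near (632,325). Checking the alignment numerically.

```bash
python3 -c "
from h import *
e=np.array([.9959,.0906]);n=np.array([-.0906,.9959])
p,d=load('top',4);g=p.mean(2)
for r in range(196,207): 
    row=g[r,213:227]; print(r,row.round().astype(int))
print('stud');print(g[180:197,211:228].round().astype(int))
for zb in(0,2.4):
    t=atz('top',219.8,196.5,102.4+zb);s=atz('top',219.0,187.7,95+zb)
    print(zb,t.round(1),s.round(1),'tip lateral rel stud',((t-s)[:2]@n).round(2),'along',((t-s)[:2]@e).round(2))
"
```

```text
196 [ 78  78  80  85  87  90  91  89  99 104 106 116 124 130]
197 [123 132 134 136 141 139 137 136 144 149 150 155 164 177]
198 [160 181 182 183 183 182 172 162 172 183 184 183 188 201]
199 [180 201 205 203 200 193 182 173 195 203 202 200 203 207]
200 [186 205 206 207 201 187 181 177 196 206 207 206 207 206]
201 [185 205 205 207 201 181 180 180 198 204 207 207 208 208]
202 [184 207 208 206 201 184 173 177 201 207 208 210 208 209]
203 [185 206 207 206 199 190 176 177 196 207 207 206 209 207]
204 [178 202 207 204 196 194 180 170 194 203 206 209 207 207]
205 [170 191 195 194 182 181 170 161 173 185 198 204 208 208]
206 [156 170 167 161 151 150 135 127 132 141 167 192 205 209]
stud
[[111 176 195 198 197 198 192 183 180 178 175 168 165 166 168 177 169]
 [ 90 143 157 156 154 152 151 135 127 129 123 112 110 109 116 136 158]
 [ 64  90  97  92  89  93  87  78  79  75  72  66  63  62  71 102 139]
 [ 50  56  59  56  54  54  50  55  56  55  52  49  47  51  50  87 128]
 [ 42  49  51  49  49  55  66  76  78  67  64  60  54  47  53  79 117]
 [ 45  45  52  48  53  76 104 126 130 122 112 101  74  55 
[... 260 characters left out ...]
178 164 140 105  81  61  55  68  94]
 [ 42  53  54  52  56  99 135 150 149 142 122 102  93  68  55  61  85]
 [ 46  49  54  51  54  84 111 117 113 107 101 101 117  86  54  58  74]
 [ 44  51  49  48  50  73  92  85  79  75  75  87 108  81  53  56  72]
 [ 46  47  49  50  49  60  71  66  59  53  53  62  70  59  52  53  78]
 [ 44  49  50  47  50  53  52  58  51  50  51  53  53  51  49  52  83]
 [ 47  51  55  57  50  56  56  57  57  56  61  62  64  71  72  77 101]
 [ 51  73  78  78  80  85  87  90  91  89  99 104 106 116 124 130 152]]
0 [542.2 199.6 102.4] [563.3 203.   95. ] tip lateral rel stud -1.47 along -21.26
2.4 [541.9 199.3 104.8] [562.9 202.7  97.4] tip lateral rel stud -1.46 along -21.22
```

Call:
{"fn": "step_arm", "kwargs": {
  "deltas": [
    [[0,-1.3,6,0],[0,-1.3,12,0],[0,-1.3,17,0],[0,-1.3,18.4,0],[0,-1.3,18.4,0],[0,-1.3,18.4,0],[0,-1.3,18.4,0]]
  ]
}}

```text
t: 17.75
eef_pos: [438.2, 203.7, 106.7]
tool_rot: [0.999, 0.046, 0.0, -0.0]
contact_force: [-0.2, 0.2, -0.7]
gripper_width: 26.6
finger_force: 69.1
```

```bash
python3 -c "
from h import *
go(441.8,202.7,106.2,-84.8)
p,d=vision.snapshot('scene');np.savez('scene5.npz',p=p,d=d)
q,d=vision.snapshot('top');np.savez('top5.npz',p=q,d=d)
c=proj('scene',[[552,203,95]])[0].round().astype(int)
a=cv2.resize(p[c[1]-20:c[1]+25,c[0]-30:c[0]+15,::-1],(540,540),interpolation=cv2.INTER_CUBIC)
cv2.imwrite('pics/s5.png',a)
s=sensors.sense();M=R.from_quat(s['tool_rot']).as_matrix()
for x in(60,102): print(proj('scene',s['eef_pos']+M@np.array([x,10,22.25])),c)
print(proj('scene',[[564,203.6,84],[556.0,202.9,84]]))
go(441.8,202.7,106.2,-84.8)
"
```

```text
delta [3.5 1.4 0.5] turn 0.04 | at [438.2 203.7 106.7] yawy -84.76 tilt 0.03 F [-0.2  0.2 -0.7] w 26.6 t 17.75 j6 1.68
[[233.65275699 181.44655501]] [247 170]
[[244.17923409 174.94403572]] [247 170]
[[250.25699417 171.80549   ]
 [248.34200333 172.98141715]]
delta [3.6 1.4 0.5] turn 0.03 | at [438.1 203.7 106.7] yawy -84.77 tilt 0.02 F [ 0.5  0.1 -1.2] w 27.0 t 17.85 j6 1.68
```

View pics/s5.png

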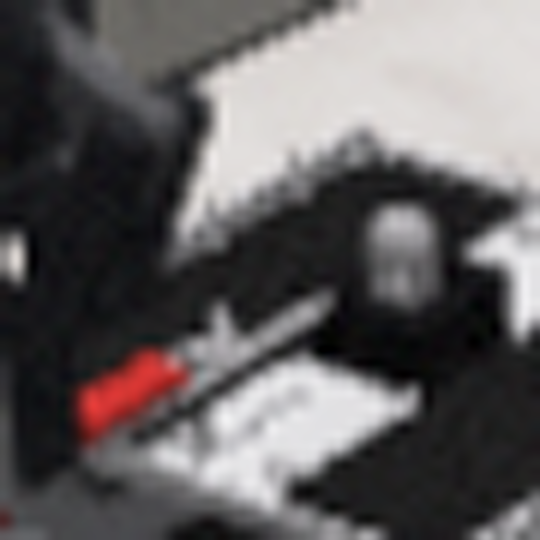

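The wire tip is at scene crop (330,298) and the hole mouth near (383,278). The wire looks about 1 mm too far to +y, so I'm checking the top image.

```bash
python3 -c "
from h import *
e=np.array([.9959,.0906]);n=np.array([-.0906,.9959])
p,d=load('top',5);g=p.mean(2)
for r in range(192,209): print(r,g[r,211:228].round().astype(int))
for c in (219.0,219.5,220):
  t=atz('top',c,200,84.5);s=atz('top',219.1,187.8,95);print(c,((t-s)[:2]@n).round(2))
"
```

```text
192 [ 44  52  53  48  54  73  95  88  81  75  73  94 108  84  50  55  75]
193 [49 50 46 48 52 63 71 67 61 59 59 62 73 59 52 51 78]
194 [47 45 48 50 48 54 52 54 55 52 53 53 53 53 55 52 85]
195 [ 52  49  56  51  52  54  55  57  58  57  61  65  64  71  75  74 105]
196 [ 55  71  85  80  81  85  86  89  90  92  99 101 107 120 123 134 149]
197 [ 59  95 124 135 134 137 139 133 136 141 149 146 149 157 165 181 189]
198 [ 60 109 161 178 182 180 178 168 169 177 183 182 183 185 190 200 205]
199 [ 56 115 179 197 203 205 201 180 182 192 199 204 201 201 205 206 207]
200 [ 53 113 183 207 208 207 202 182 181 185 199 207 209 208 208 207 208]
201 [ 53 114 184 206 206 208 202 181 176 172 197 207 208 209 208 206 205]
202 [ 57 109 181 207 206 208 198 173 178 174 195 206 210 208 208 207 207]
203 [ 55 111 182 205 206 208 196 168 175 179 195 206 208 209 208 206 208]
204 [ 48 105 181 205 209 211 197 165 173 175 197 209 205 208 205 206 208]
205 [ 53 109 179 204 209 208 197 171 172 173 196 205 208 207 209 208 207]
206 [ 59 107 170 188 199 206 191 165 164 169 188 198 205 205 207 208 207]
207 [ 60 103 156 171 183 190 175 145 141 139 150 167 193 204 205 208 208]
208 [ 56  90 136 144 142 148 134 109 101  94  97 118 164 195 206 208 207]
219.0 3.15
219.5 2.01
220 0.87
```

```bash
cat > w.py <<'E'
from h import *
import sys
e=np.array([.9959,.0906]);n=np.array([-.0906,.9959]);S=np.array([564.2,203.6])
def wire(cn,i,zlo,zhi):
    p,d=load(cn,i);W=cloud(cn,d);X=(W[...,:2]-S);a=X@e;b=X@n
    m=(a>-45)&(a<-9)&(abs(b)<12)&(W[...,2]>zlo)&(W[...,2]<zhi)
    v,u=np.nonzero(m)
    print(cn,i,m.sum());
    for k in range(len(u)): print("  ",u[k],v[k],"a %.1f b %.1f z %.1f"%(a[v[k],u[k]],b[v[k],u[k]],W[v[k],u[k],2]))
    m=(np.hypot(a,b)<11)&(W[...,2]>88)&(W[...,2]<105)
    print("  stud top a,b",a[m].mean().round(2),b[m].mean().round(2),"range b",b[m].min().round(1),b[m].max().round(1),m.sum())
wire("top",5,76,95);wire("scene",5,76,95)
E
python3 w.py
```

```text
top 5 41
   221 192 a -9.0 b -2.8 z 80.8
   224 192 a -9.1 b -9.4 z 78.1
   215 193 a -10.1 b 11.2 z 79.3
   216 193 a -10.2 b 9.0 z 78.5
   217 193 a -10.1 b 7.0 z 76.7
   218 193 a -10.9 b 4.1 z 81.4
   220 193 a -10.9 b -0.2 z 79.2
   221 193 a -11.3 b -2.7 z 80.9
   222 193 a -11.4 b -4.9 z 79.9
   223 193 a -11.8 b -7.4 z 81.6
   224 193 a -11.7 b -9.4 z 79.6
   225 193 a -11.5 b -11.4 z 77.0
   215 194 a -12.1 b 11.6 z 77.4
   217 194 a -13.3 b 6.3 z 83.2
   218 194 a -12.7 b 4.7 z 77.8
   219 194 a -13.0 b 2.3 z 78.8
   220 194 a -13.8 b -0.5 z 82.8
   221 194 a -13.6 b -2.5 z 80.3
   222 194 a -13.6 b -4.7 z 79.4
   223 194 a -13.5 b -6.7 z 77.1
   224 194 a -13.5 b -9.0 z 76.5
   225 194 a -14.2 b -11.6 z 80.3
   215 195 a -15.0 b 11.3 z 81.1
   216 195 a -15.0 b 9.2 z 79.7
   217 195 a -14.7 b 7.2 z 76.8
   219 198 a -22.7 b 2.5 z 81.5
   219 199 a -25.4 b 2.2 z 84.8
   218 200 a -27.6 b 4.6 z 85.4
   219 200 a -27.7 b 2.3 z 85.2
   218 201 a -29.9 b 4.7 z 85.3
   219 201 a -30.0 b 2.5 z 85.1
   219 202 a -32.2 b 2.7 z 84.2
   220 202 a -32.2 b 0.6 z 82.5
   219 203 a -34.4
[... 385 characters left out ...]
80.3
   244 175 a -25.4 b 0.6 z 85.4
   245 175 a -12.5 b 8.6 z 77.3
   246 175 a -13.0 b 4.6 z 78.7
   247 175 a -11.8 b 2.2 z 78.9
   248 175 a -10.3 b -0.0 z 78.9
   242 176 a -32.6 b 1.4 z 85.5
   243 176 a -31.8 b -1.4 z 86.0
   244 176 a -16.9 b 8.5 z 76.3
   246 176 a -14.6 b 3.4 z 76.8
   247 176 a -14.5 b -0.0 z 77.8
   248 176 a -13.3 b -2.4 z 77.9
   249 176 a -14.9 b -7.4 z 80.1
   250 176 a -11.3 b -7.7 z 78.6
   240 177 a -39.8 b 2.1 z 85.5
   241 177 a -38.5 b -0.2 z 85.7
   242 177 a -33.3 b 1.0 z 82.9
   249 177 a -14.6 b -6.8 z 76.8
   239 178 a -43.1 b 2.9 z 83.9
   240 178 a -42.9 b -0.5 z 84.8
   241 178 a -37.2 b 1.2 z 81.7
  stud top a,b -1.59 -1.58 range b -7.1 6.0 18
```

The wire height agrees with the hole (84–85). Laterally it is about 1.5 mm too far to +y, so I'll correct that and advance to the mouth.

Call:
{"fn": "step_arm", "kwargs": {
  "deltas": [
    [[0,1.5,0.2,0],[0,1.5,0.2,0],[2,1.5,0.2,0],[4,1.5,0.2,0],[6,1.5,0.2,0],[8,1.5,0.2,0],[10,1.5,0.2,0],[10,1.5,0.2,0],[10,1.5,0.2,0]]
  ]
}}

```text
t: 18.75
eef_pos: [448.1, 203.1, 106.3]
tool_rot: [0.999, 0.046, -0.0, 0.0]
contact_force: [-1.1, 0.1, -1.0]
gripper_width: 26.8
finger_force: 69.1
```

```bash
sed -i '/^wire("top"/d' w.py; cat >> w.py <<'E'
i=sys.argv[1]
go(438,202.4,106.5,-84.8)
for c in("top","scene"):
    p,d=vision.snapshot(c);np.savez(c+i+".npz",p=p,d=d); wire(c,i,82.2,95)
E
python3 w.py 6
```

```text
delta [-10.1  -0.3  -0.2] turn 0.03 | at [448.1 203.1 106.3] yawy -84.77 tilt 0.01 F [-1.1  0.1 -1. ] w 26.8 t 18.75 j6 1.68
top 6 11
   219 194 a -13.6 b 1.8 z 83.0
   220 195 a -16.4 b -0.6 z 84.8
   219 196 a -18.2 b 2.1 z 82.5
   220 196 a -18.8 b -0.6 z 85.8
   219 197 a -21.1 b 1.7 z 87.2
   220 197 a -20.9 b -0.2 z 84.1
   219 198 a -23.0 b 2.2 z 84.0
   219 199 a -25.6 b 2.0 z 86.5
   220 199 a -25.4 b 0.1 z 83.5
   220 200 a -28.2 b -0.2 z 87.0
   219 201 a -30.1 b 2.4 z 85.5
  stud top a,b -0.58 -0.09 range b -7.5 6.9 36
scene 6 17
   248 171 a -9.2 b -0.0 z 90.3
   246 174 a -16.3 b 1.4 z 84.1
   247 174 a -16.0 b -1.8 z 85.0
   244 175 a -23.7 b 2.1 z 84.3
   245 175 a -19.9 b 2.0 z 82.6
   238 176 a -37.6 b 10.9 z 84.9
   243 176 a -32.8 b -2.3 z 86.7
   244 176 a -27.9 b -1.4 z 84.2
   238 177 a -41.5 b 7.5 z 84.7
   239 177 a -40.0 b 5.4 z 84.7
   241 177 a -38.3 b -0.1 z 85.5
   242 177 a -36.0 b -1.4 z 84.9
   243 177 a -31.3 b -0.7 z 82.6
   238 178 a -44.2 b 5.4 z 83.6
   240 178 a -40.5 b 1.7 z 83.0
   241 178 a -41.6 b -2.8 z 84.9
   240 179 a -44.3 b -1.5 z 82.8
  stud top a,b -2.37 -2.34 range b -9.7 5.7 20
```

Call:
{"fn": "step_arm", "kwargs": {
  "deltas": [
    [[0,0.8,0,0],[1.5,0.8,0,0],[3,0.8,0,0],[4.5,0.8,0,0],[6,0.8,0,0],[6,0.8,0,0]]
  ]
}}

```text
t: 19.45
eef_pos: [454.6, 202.9, 106.3]
tool_rot: [0.999, 0.046, 0.0, -0.0]
contact_force: [0.2, -0.4, -0.6]
gripper_width: 27.0
finger_force: 69.1
```

Call:
{"fn": "step_arm", "kwargs": {
  "deltas": [
    [[1,0,0,0],[2,0,0,0],[3,0,0,0],[4,0,0,0],[4,0,0,0]]
  ]
}}

```text
t: 19.95
eef_pos: [458.4, 203.2, 106.3]
tool_rot: [0.999, 0.046, 0.0, -0.0]
contact_force: [-0.7, 0.9, -1.0]
gripper_width: 26.9
finger_force: 69.1
```

Call:
{"fn": "step_arm", "kwargs": {
  "deltas": [
    [[2,0,0,0],[4,0,0,0],[6,0,0,0],[8,0,0,0],[10,0,0,0],[10,0,0,0]]
  ]
}}

```text
t: 20.55
eef_pos: [468.6, 204.1, 106.4]
tool_rot: [0.999, 0.046, 0.0, -0.0]
contact_force: [-0.7, 1.2, -0.4]
gripper_width: 26.9
finger_force: 69.1
```

```bash
python3 w.py 7 | grep -v "^  "; python3 -c "
from h import *
o=[]
for n,x,y,h in(('top',200,165,50),('scene',222,150,50)):
    p=load(n,7)[0];o.append(cv2.resize(p[y:y+h,x:x+40,::-1],(400,500),interpolation=cv2.INTER_CUBIC))
cv2.imwrite('pics/t7.png',np.hstack(o))"
```

```text
delta [-30.6  -1.1  -0.2] turn 0.03 | at [468.6 204.1 106.4] yawy -84.77 tilt 0.03 F [-0.7  1.2 -0.4] w 26.9 t 20.55 j6 1.67
top 7 0
scene 7 23
```

View pics/t7.png

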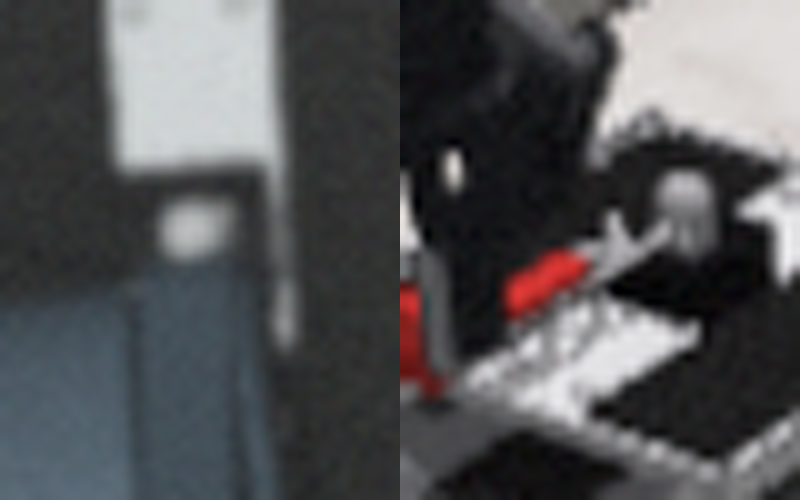

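The scene crop shows the straight leg entering the stud at (665,230), and the stud has not moved. Threading continues.

Call:
{"fn": "step_arm", "kwargs": {
  "deltas": [
    [[2,0,0,0],[4,0,0,0],[6,0,0,0],[8,0,0,0],[10,0,0,0],[10,0,0,0]]
  ]
}}

```text
t: 21.25
eef_pos: [478.6, 205.0, 106.4]
tool_rot: [0.999, 0.046, 0.0, -0.0]
contact_force: [-0.0, -0.1, 0.5]
gripper_width: 26.9
finger_force: 69.1
```

Call:
{"fn": "step_arm", "kwargs": {
  "deltas": [
    [[1,0,0,0],[2,0,0,0],[3,0,0,0],[4,0,0,0],[4,0,0,0]]
  ]
}}

```text
t: 21.75
eef_pos: [481.3, 205.5, 106.1]
tool_rot: [0.999, 0.046, -0.001, -0.0]
contact_force: [-2.0, 1.4, -0.5]
gripper_width: 26.7
finger_force: 69.1
```

Call:
{"fn": "step_arm", "kwargs": {
  "deltas": [
    [[1,0,0,0],[2,0,0,0],[2,0,0,0]]
  ]
}}

```text
t: 22.05
eef_pos: [482.5, 205.9, 106.0]
tool_rot: [0.999, 0.046, -0.002, -0.0]
contact_force: [-4.0, 3.5, -0.7]
gripper_width: 26.8
finger_force: 69.1
```

Call:
{"fn": "step_arm", "kwargs": {
  "deltas": [
    [[1,0,0,0],[2,0,0,0],[2,0,0,0]]
  ]
}}

```text
t: 22.35
eef_pos: [484.4, 206.4, 105.9]
tool_rot: [0.999, 0.046, -0.002, -0.0]
contact_force: [-2.9, 4.8, -0.9]
gripper_width: 26.8
finger_force: 69.2
```

Call:
{"fn": "step_arm", "kwargs": {
  "deltas": [
    [[1,0,0,0],[2,0,0,0],[2,0,0,0]]
  ]
}}

```text
t: 22.65
eef_pos: [485.1, 206.5, 105.7]
tool_rot: [0.999, 0.046, -0.003, -0.0]
contact_force: [-6.2, 4.8, 0.4]
gripper_width: 27.1
finger_force: 69.2
```

Call:
{"fn": "step_arm", "kwargs": {
  "deltas": [
    [[1,0,0,0],[2,0,0,0],[2,0,0,0]]
  ]
}}

```text
t: 22.95
eef_pos: [486.0, 206.6, 105.5]
tool_rot: [0.999, 0.046, -0.004, -0.0]
contact_force: [-7.8, 4.9, 1.1]
gripper_width: 26.7
finger_force: 69.3
```

Call:
{"fn": "step_arm", "kwargs": {
  "deltas": [
    [[1,0,0,0],[2,0,0,0],[2,0,0,0]]
  ]
}}

```text
t: 23.25
eef_pos: [488.8, 207.0, 105.7]
tool_rot: [0.999, 0.046, -0.003, -0.0]
contact_force: [-5.2, 4.4, -0.4]
gripper_width: 26.6
finger_force: 69.3
```

Call:
{"fn": "step_arm", "kwargs": {
  "deltas": [
    [[1,0,0,0],[1,0,0,0]]
  ]
}}

```text
t: 23.45
eef_pos: [492.2, 207.4, 106.0]
tool_rot: [0.999, 0.046, -0.001, -0.001]
contact_force: [-0.5, 4.9, -2.9]
gripper_width: 26.9
finger_force: 69.1
```

Call:
{"fn": "step_arm", "kwargs": {
  "deltas": [
    [[1,0,0,0],[2,0,0,0],[2,0,0,0]]
  ]
}}

```text
t: 23.75
eef_pos: [498.0, 207.1, 106.9]
tool_rot: [0.999, 0.046, 0.003, -0.0]
contact_force: [3.3, 1.8, -0.9]
gripper_width: 26.5
finger_force: 69.4
```

Call:
{"fn": "step_arm", "kwargs": {
  "deltas": [
    [[1,0,0,0],[2,0,0,0],[2,0,0,0]]
  ]
}}

```text
t: 24.05
eef_pos: [497.9, 206.8, 106.6]
tool_rot: [0.999, 0.046, 0.001, -0.0]
contact_force: [1.7, 1.8, 0.1]
gripper_width: 26.7
finger_force: 69.4
```

```bash
python3 w.py 8 | grep -v "^   "; python3 -c "
from h import *
p=load('scene',8)[0];a=cv2.resize(p[150:195,222:282,::-1],(800,600),interpolation=cv2.INTER_CUBIC);cv2.imwrite('pics/s8.png',a)"
```

```text
delta [-60.1  -1.1  -0. ] turn 0.02 | at [497.9 206.8 106.6] yawy -84.78 tilt 0.12 F [1.7 1.8 0.1] w 26.7 t 24.05 j6 1.67
top 8 0w.py:11: RuntimeWarning: Mean of empty slice.
  print("  stud top a,b",a[m].mean().round(2),b[m].mean().round(2),"range b",b[m].min().round(1),b[m].max().round(1),m.sum())
  ret = ret.dtype.type(ret / rcount)
Traceback (most recent call last):
  File "w.py", line 15, in <module>
    p,d=vision.snapshot(c);np.savez(c+i+".npz",p=p,d=d); wire(c,i,82.2,95)
                                                         ~~~~^^^^^^^^^^^^^
  File "w.py", line 11, in wire
    print("  stud top a,b",a[m].mean().round(2),b[m].mean().round(2),"range b",b[m].min().round(1),b[m].max().round(1),m.sum())
                                                                               ~~~~~~~~^^
ValueError: zero-size array to reduction operation minimum which has no identity
Traceback (most recent call last):
  File "h.py", line 22, in load
    def load(n,i): z=np.load(f"{n}{i}.npz"); return z["p"],z["d"]
                     ~~~~~~~^^^^^^^^^^^^^^^
FileNotFoundError: [Errno 2] No such file or directory: 'scene8.npz'
```

The force rose to about 8 N, fell off and pulled ahead at x≈498, so the clip has snapped. I'll relax the arm by following it, then inspect.

Call:
{"fn": "step_arm", "kwargs": {
  "deltas": [
    [[0.4,-0.4,0,0],[0.8,-0.8,0,0],[0.8,-0.8,0,0]]
  ]
}}

```text
t: 24.4
eef_pos: [497.4, 207.4, 106.2]
tool_rot: [0.999, 0.046, -0.0, 0.0]
contact_force: [1.3, 1.7, -1.1]
gripper_width: 26.8
finger_force: 69.4
```

```bash
python3 -c "
from h import *
p,d=vision.snapshot('scene');np.savez('scene8.npz',p=p,d=d)
go(498,207,106.5,-84.8)
a=cv2.resize(p[150:195,222:282,::-1],(800,600),interpolation=cv2.INTER_CUBIC);cv2.imwrite('pics/s8.png',a)"
```

```text
delta [ 0.6  0.5 -0.3] turn 0.03 | at [497.3 207.4 106.2] yawy -84.77 tilt 0.05 F [ 2.4  1.7 -0.5] w 26.7 t 24.45 j6 1.67
```

View pics/s8.png

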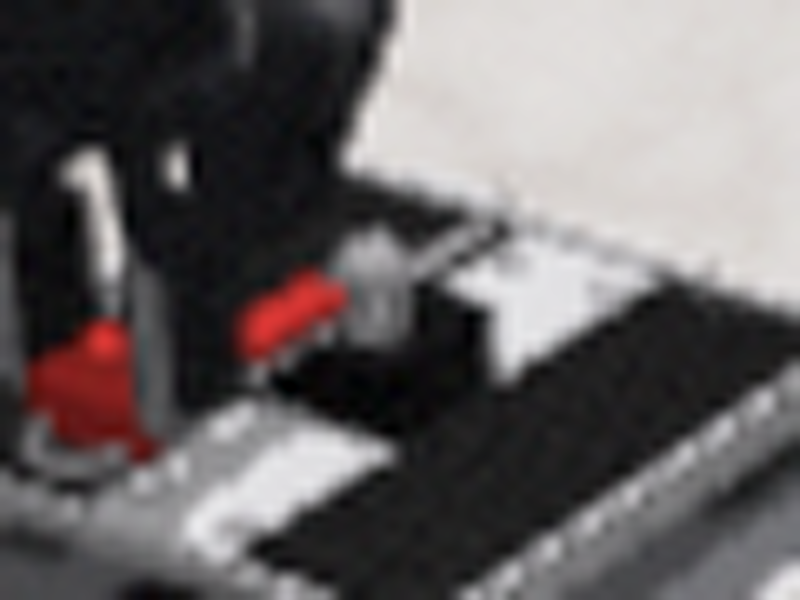

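The straight leg emerges beyond the stud at crop (490,230) and the tongue end sits just at the stud. I'll give a gentle follow-up push to confirm it's home before letting go.

Call:
{"fn": "step_arm", "kwargs": {
  "deltas": [
    [[0.7,0,0,0],[1.4,0,0,0],[1.4,0,0,0],[1.4,0,0,0]]
  ]
}}

```text
t: 24.85
eef_pos: [498.2, 207.5, 106.0]
tool_rot: [0.999, 0.046, -0.001, 0.0]
contact_force: [-0.6, 0.5, 0.2]
gripper_width: 27.0
finger_force: 69.4
```

Call:
{"fn": "step_arm", "kwargs": {
  "deltas": [
    [[0.7,0,0,0],[1.4,0,0,0],[1.4,0,0,0],[1.4,0,0,0]]
  ]
}}

```text
t: 25.25
eef_pos: [499.9, 207.9, 106.2]
tool_rot: [0.999, 0.046, -0.001, 0.0]
contact_force: [-0.6, 0.3, -0.0]
gripper_width: 26.9
finger_force: 69.4
```

Call:
{"fn": "step_arm", "kwargs": {
  "deltas": [
    [[0.5,0,0,0],[1,0,0,0],[1,0,0,0],[1,0,0,0]]
  ]
}}

```text
t: 25.65
eef_pos: [500.8, 208.0, 106.1]
tool_rot: [0.999, 0.046, -0.001, 0.0]
contact_force: [-3.4, 0.5, -0.5]
gripper_width: 26.9
finger_force: 69.3
```

```bash
python3 -c "
from h import *
F=[]
for i in range(4):
    p,d=vision.snapshot('scene');F.append(sensors.sense()['contact_force'])
np.savez('scene9.npz',p=p,d=d);print(np.mean(F,0));go(500,208,106.5,-84.8)
a=np.hstack([cv2.resize(load('scene',k)[0][155:190,235:270,::-1],(400,400),interpolation=cv2.INTER_CUBIC) for k in(8,9)]);cv2.imwrite('pics/s9.png',a)
for k in(5,8,9):
    p,d=load('scene',k);W=cloud('scene',d);z=W[...,2];m=(abs(W[...,0]-563)<13)&(abs(W[...,1]-203)<12)&(z>92)&(z<100);P=W[m];print(k,m.sum(),P.mean(0).round(1))
    # far platform rim corner: max x at rim
    q=p.astype(int).mean(2);print('  hub dark rows',q[172,236:262].round().astype(int))
"
```

```text
[-2.73500108  0.86904127 -0.92525734]
delta [-1.2 -0.1 -0.3] turn 0.03 | at [501.2 208.  106.2] yawy -84.77 tilt 0.03 F [-2.5  0.3 -0.8] w 26.5 t 25.85 j6 1.67
5 10 [563.8 203.6  93.4]
  hub dark rows [ 29  31  30  29  34  36  24  32  30  27  29  46  86  96 117  89  95  63
  11  26  34  62  83 163 228 227]
8 11 [559.4 201.9  94. ]
  hub dark rows [ 17  24  28  23  33  57  78  89 106 102  91  90  84 100 129  94  89  28
  27  34  80 144 184 212 227 227]
9 13 [561.9 202.3  93. ]
  hub dark rows [ 22  18  24  22  24  48  80  87 102 104  92  90  92  98 120  89  89  42
  19  33  79 143 181 214 226 225]
```

The carriage now moves together with the clip at only 2–3 N, so it's latched. I'll relax and release.

Call:
{"fn": "step_arm", "kwargs": {
  "deltas": [
    [[-0.6,0,0,0],[-1,0,0,0],[-1,0,0,0]]
  ]
}}

```text
t: 26.15
eef_pos: [501.0, 207.9, 106.5]
tool_rot: [0.999, 0.046, 0.001, -0.0]
contact_force: [-2.3, 0.4, -0.7]
gripper_width: 26.5
finger_force: 69.3
```

Call:
{"fn": "step_arm", "kwargs": {
  "deltas": [
    [[0,0,0,0],[0,0,0,0],[0,0,0,0],[0,0,0,0],[0,0,0,0],[0,0,0,0]]
  ],
  "gripper": 1
}}

```text
t: 26.75
eef_pos: [500.6, 207.8, 106.4]
tool_rot: [0.999, 0.046, 0.0, 0.0]
contact_force: [0.1, -0.5, -0.7]
gripper_width: 85.2
finger_force: 0.0
```

Call:
{"fn": "step_arm", "kwargs": {
  "deltas": [
    [[0,0,-5,0],[0,0,-20,0],[0,0,-50,0],[0,0,-95,0],[-20,60,-130,0],[-30,105,-150,0],[-40,150,-150,0],[-40,200,-150,0],[-40,240,-150,0],[-40,240,-150,0],[-40,240,-150,0]]
  ]
}}

```text
t: 27.85
eef_pos: [482.6, -36.3, 256.6]
tool_rot: [0.999, 0.044, 0.0, -0.0]
contact_force: [-0.3, -0.1, -1.1]
gripper_width: 85.6
finger_force: 0.0
```

```bash
python3 -c "
from h import *
go(500,0,300,-84.8)
o=[]
for n,x,y,w,h in(('top',195,165,45,65),('scene',222,150,45,65)):
    p,d=vision.snapshot(n);np.savez(n+'10.npz',p=p,d=d);o.append(cv2.resize(p[y:y+h,x:x+w,::-1],(400,578),interpolation=cv2.INTER_CUBIC))
    W=cloud(n,d);z=W[...,2];m=(abs(W[...,0]-562)<14)&(abs(W[...,1]-203)<12)&(z>91)&(z<100);S=W[m].mean(0);print(n,'stud',m.sum(),S.round(1))
    q=p.astype(int);r=(q[...,0]>q[...,1]+50)&(abs(W[...,0]-510)<60)&(abs(W[...,1]-205)<40);P=W[r];e=np.array([.9959,.0906]);nn=np.array([-.0906,.9959]);X=P[:,:2]-S[:2];a=X@e;b=X@nn
    print(' red a',np.percentile(a,[1,99]).round(1),'z',np.percentile(P[:,2],[5,50,95]).round(1),'b',np.percentile(b,[2,98]).round(1),'tongue b',b[a>-45].mean().round(1))
cv2.imwrite('pics/t10.png',np.hstack(o))"
```

```text
delta [ 20.5 -34.6 -43.4] turn -0.19 | at [482.6 -36.3 256.6] yawy -84.99 tilt 0.03 F [-0.3 -0.1 -1.1] w 85.6 t 27.85 j6 1.18
top stud 35 [561.9 204.5  93.8]
 red a [-73.9 -10.1] z [78.6 85.4 90.6] b [-5.4 21.4] tongue b 1.0
scene stud 14 [561.8 201.9  93. ]
 red a [-73.9   2.7] z [65.4 84.8 88.2] b [-4.8 39.7] tongue b 9.8
```

View pics/t10.png

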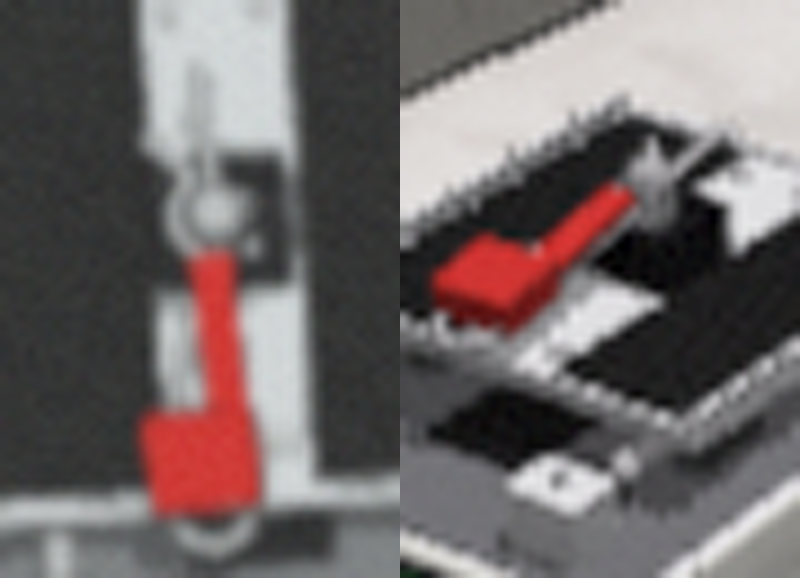

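The clip is home. The arch wraps the stud at crop (210,210), the tip shows beyond it, the tongue end is about 10 mm from the stud centre and the grip is level. Handing in.

```bash
python3 -c "
from workcell import ticket
print(ticket.job_done())"
```

```text
the job is handed in; nothing more can be done
None
```

The platform is seated flat on the carriage with its mats along the rods, and the hairpin clip is snapped home and released. I handed the job in at about 28 s; no verdict was returned.

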